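# Drag a used chocolate mould off the cooling shelf into the wash tub

### The arm

A 6-joint arm with a two-finger parallel gripper is mounted at the origin on the work surface. World frame = base frame: x ahead of the robot, y to its left, z up, the work surface at z = 0. Lengths are in m, angles in rad, forces in N, time in s.
With the tool pointing down it reaches from about 0.35 to 0.775 m from the base axis. Payload 7.3 kg.
Tool frame: the origin (TCP) lies midway between the tips of the shut fingers; the grasp point (between the pads) lies 19 mm behind it (robot.grip_depth is the z of the grasp point in the tool frame, in m); z points along the fingers, y is the line along which they close (so a half turn about z gives the same grasp; the last joint's range is limited). The gripper opens to 92 mm and grips with 3 to 60 N. Pads are 19 mm wide; open, the fingers measure 130 mm over their backs; the gripper's body (75 mm by 190 mm) begins 47 mm behind the grasp point.
Start: joints at [1.193, 0.342, 1.524, -0, 1.275, -0.146], TCP at [0.121, 0.511, 0.227] pointing down, gripper open.
Joint ranges: [-2.53, 2.53], [-0.77, 2.02], [0.04, 2.7], [-1, 4.14], [0.28, 2.66], [-3.11, 3.11]. Speed limits (rad/s): [2.57, 2.57, 3.14, 3.14, 3.14, 3.14].

### API

Orientations are given as [roll, pitch, yaw] about the fixed x, y, z axes, in that order (R = Rz(yaw) Ry(pitch) Rx(roll)).
In Python, from cell import robot, viewer gives the robot as it stands.
- The arm moves only by the tool step_arm, never from a script. Its argument "increments" is a list of rows, each an object with "delta_pos": the shift along the tool's x, y, z in cm, a list of three; "dr": the turn, a rotation vector about the tool's x, y, z in degrees, a list of three; "fingers": the closure, from -1 (fully open) to 1 (shut), so that 0 is half open. In form: [{"delta_pos": [tx, ty, tz], "dr": [wx, wy, wz], "fingers": fingers}, ...]. A call has exactly 5 rows; each row is the pose to reach, as a shift and turn from the pose commanded when the call began, along the tool's axes at that moment; what a row does not reach only later rows make up. A row lasts 1/8 s, in which the tool goes at most 62.5 mm and 10.7 degrees, less where a joint would pass 70% of its speed; a pose out of reach is approached as far as the arm can. A call with a gripper value outside its range is refused whole. The fingers move at their own pace and stop on an object; "newtons" is the grip in N (left out, the last holds). Time passes only in rows, so rows that repeat a pose let the fingers close, or fill a call up. It gives the time, the measured TCP pose, the force, the opening and the grip force at its end, in the units of the state.
- robot.observe(): the state, without advancing time (a new reading comes with each control period).
- viewer.read_camera(name): name is "scene" or "top" or "wrist"; returns the picture (420x560x3 uint8, red, green, blue); there is no depth.
- viewer.camera_params(name): a dict with "K" (3x3 intrinsics, pixels), "T" (4x4, takes a point from camera to world coordinates). Camera axes: x right, y down, z forward; pixel columns grow to the right and rows downward; lengths in m; the calibration is good to about 2 mm. The wrist camera is an equidistant fisheye: a pixel r from the principal point sees the ray r / f radians off the axis. A picture is of the moment at which its call begins: read the wrist's pose just before it. camera_params takes no time and is no camera call; for the wrist camera it gives the pose at the moment of the call.
- robot.hand_in(): hands the job in; it is judged then, once.
The state is a dict: "time": time; "qpos": joint angles; "qvel": joint speeds; "joint_efforts": joint torques, N m; "tool_pos": TCP position; "tool_rot": TCP orientation; "contact_force": force on the tool from outside, world axes, zero at the start; "torque": the same for the moment, N m; "opening": finger opening in m; "grip_force": force on a finger pad.
Only numpy, scipy, OpenCV 4.12 (cv2) and the standard library are available. Lean on these libraries where they do the work, as an engineer would, in place of code of your own. Each camera call takes 0.05 s, during which the arm holds its last target. There are 200 camera calls.

### The job

Clear the empty, used chocolate mould for washing: first slide the blue tub, without ramming it, squarely up against the cooling shelf's steel front, right in front of the used mould. Then, without lifting the mould, drag it over the shelf's edge so that it drops into the tub and ends lying flat on the tub's floor, right way up, with the tub still standing close to the shelf. Leave the filled mould and the chocolate rabbits where they are.

Things in the scene. Friction and masses are not known exactly. Their poses are not given: they have to be found in the camera images.
- shelf: Fixed steel cooling shelf, 280 mm along its x, 200 mm along y, flat top 50 mm above the table. Origin: centre of its underside; z up. Its flat upright front, which the tub goes against, is its -y side (y = -100 mm), no lip at the edge. Along +y a 6 mm thick upstand rises 45 mm above the top, just behind the moulds. The two moulds lie on top side by side, 136 mm apart along x.
- used_mould: Empty milky plastic tray with chocolate smears, loose, 0.2 kg: 100 mm along x, 140 mm along y, 24 mm high. One open cavity 84 x 124 mm, 16 mm deep (rim and floor 8 mm thick) that shut fingertips can hook. Origin: centre of underside, z up; -y end towards the shelf's -y edge, +y end too near the upstand for a finger. It tips in -y end first and may stay leaning: tow that end on along the tub.
- full_mould: The same mould filled with a brown chocolate tablet, loose on the shelf beside the used one; either may be at either place. 100 x 140 x 24 mm, 0.45 kg. Origin: centre of its underside. To be left alone.
- tub: Blue open-topped tub, loose on the table off the shelf's -y side: 150 mm along its x, 200 mm along y, 42 mm high; walls and floor 5 mm thick, inside 140 x 190 mm; about 0.6 kg, friction varies. Origin: centre of its underside; z up. Its +y wall is to be set against the shelf's -y front. Its walls can be pushed from inside or outside.
- rabbit0: Chocolate rabbit standing on the white board on the right, 48 mm across, 125 mm tall. Origin: centre of its underside. To be left alone.
- rabbit1: Chocolate rabbit standing on the white board on the right, 48 mm across, 125 mm tall. Origin: centre of its underside. To be left alone.

How it is judged:
On the way, in this order (a step that is already met when the one before it is completed fails the run):
1. the tub stands squarely against the shelf's front (gap under 5 mm, within 0.06 rad), in front of the used mould (within 25 mm along the shelf), the mould still on the shelf (y of tub in the frame of shelf above -0.205 m and angle between the y axis of tub and the y axis of shelf, either way round below 0.06 rad and angle between tub's own z axis and vertical below 0.05 rad and y of used_mould in the frame of shelf above -0.03 m and height (world z) of used_mould above 0.045 m and x of used_mould in the frame of tub between -0.025 and 0.025 m), for 0.2 s.
2. the used mould is in the tub (z of used_mould in the frame of tub below 0.035 m and y of used_mould in the frame of tub between -0.06 and 0.06 m), for 0.1 s.
At the end, for the whole second after the job is handed in: The used mould lies at rest in the tub, right way up and flat (within 0.12 rad) on its floor (underside under 12 mm above the tub's underside); the tub stands upright on the table, its wall within 40 mm of the shelf's front; the filled mould is within 20 mm of where it was and the rabbits too (z of used_mould in the frame of tub below 0.012 m and angle between used_mould's own z axis and vertical below 0.12 rad and x of used_mould in the frame of tub between -0.04 and 0.04 m and y of used_mould in the frame of tub between -0.04 and 0.04 m and linear speed of used_mould below 0.02 m/s and angle between tub's own z axis and vertical below 0.05 rad and height (world z) of tub below 0.005 m and y of tub in the frame of shelf above -0.24 m and distance of each of full_mould, rabbit0, rabbit1 from where it was at the start of the episode below 0.02 m); the robot touches nothing.
It fails at once if the used mould is lifted (its origin more than 30 mm above the shelf's top) (height (world z) of used_mould above 0.08 m).
It fails at once if the tub is rammed against the shelf (over 40 N) (contact force between tub and shelf above 40 N).
It fails at once if the filled mould is shifted by more than 20 mm (distance of full_mould from where it was at the start of the episode above 0.02 m).
It fails at once if a chocolate rabbit is shifted by more than 20 mm (distance of any of rabbit0, rabbit1 from where it was at the start of the episode above 0.02 m).
It also fails if it takes over 72 s, if anything falls off the work surface, if the arm or the gripper's body presses on something with over 40 N, if the wrist force passes 120 N, or if a joint passes its speed limit or range.

## Working session

There is one attempt and no reset: what is moved stays moved. The work goes in short steps, Python scripts to look and compute and a tool call to move; the robot and the scene stay as the last step left them, time stands still between calls to the robot, and variables do not carry over. Pictures are saved under pics/ and viewed, at most 10 in all, crops included, and the job is handed in when it is done.

Besides the shell and the picture viewer there is one more tool, called after "Call:" in YAML: its name, and indented under it one key for each argument. step_arm: Moves the arm, as the interface text tells. Its arguments: {"type":"object","properties":{"increments":{"type":"array"},"newtons":{"type":"number"}},"required":["increments"]}

```bash
mkdir -p pics; ls
python3 - <<'E'
from cell import robot, viewer
import cv2
for n in("scene","top"):
    cv2.imwrite(f"pics/{n}0.png",viewer.read_camera(n)[:,:,::-1])
    p=viewer.camera_params(n);print(n,p["K"],p["T"])
print(robot.observe())
E
```

```text
pics
scene [[441.72939299   0.         277.2876838 ]
 [  0.         441.72939299 208.54432366]
 [  0.           0.           1.        ]] [[-0.19405371  0.78665328 -0.5861056   1.17265132]
 [ 0.98083552  0.14495273 -0.13019366  0.03691598]
 [-0.01745967 -0.60013775 -0.79970609  0.90145029]
 [ 0.          0.          0.          1.        ]]
top [[491.77607222   0.         280.82207349]
 [  0.         491.77607222 207.27292653]
 [  0.           0.           1.        ]] [[-1.04868333e-02 -9.96260869e-01  8.57572546e-02  4.36472146e-01]
 [-9.99944952e-01  1.04777636e-02 -5.55872718e-04 -1.08500647e-01]
 [-3.44750003e-04 -8.57583632e-02 -9.96315906e-01  1.21971341e+00]
 [ 0.00000000e+00  0.00000000e+00  0.00000000e+00  1.00000000e+00]]
{'time': 0.1, 'qpos': array([ 1.19299270e+00,  3.42669922e-01,  1.52491229e+00,  1.61032706e-05,
        1.27538450e+00, -1.46007432e-01]), 'qvel': array([-0.0015312 , -0.00336074, -0.00326211,  0.0003058 ,  0.00033875,
       -0.00041523]), 'joint_efforts': array([ 2.71480283e-03, -4.32004881e+01, -2.44694602e+01,  7.20136170e-02,
        5.25410031e-02, -3.36990263e-05]), 'tool_pos': array([0.12045169, 0.5106323 , 0.22610891]), 'tool_rot': array([-3.14023545e+00, -2.15146618e-04,  2.90979162e+00]), 'contact_force': array([0.91416998, 0.37426611, 0.47535646]), 'torque': array([-0.03256375, -0.00379962,  0.05696869]), 'grip_force': 0.0, 'opening': 0.09164601209573528}
```

View pics/scene0.png

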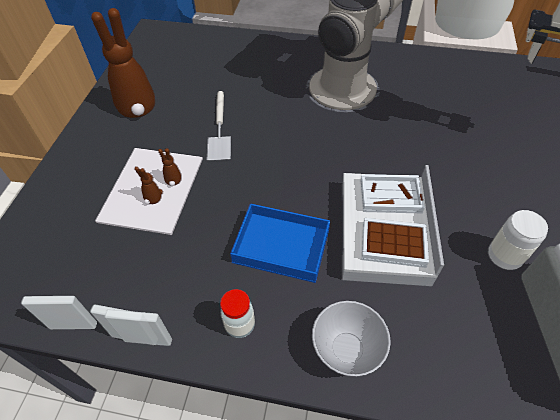

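View pics/top0.png

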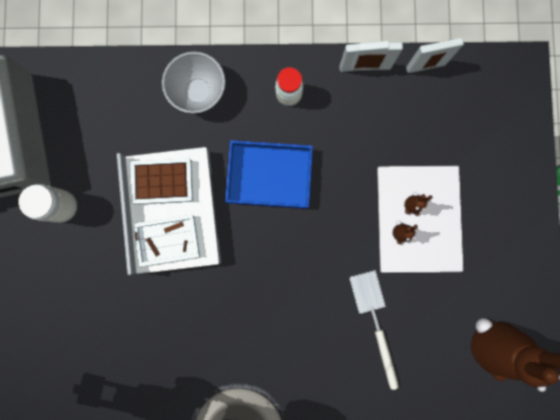

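The scene shows the blue tub around top-view pixels (227–313, 141–208). The shelf front edge runs from about (207,148) to (219,265). The used mould is at about (167,241), on the robot's side, and the full mould is at (161,181). Next I'll measure these precisely.

```bash
cat > h.py <<'E'
import numpy as np, cv2
from cell import robot, viewer
def proj(n,P):
    p=viewer.camera_params(n);Ti=np.linalg.inv(p["T"]);c=(Ti[:3,:3]@np.atleast_2d(P).T).T+Ti[:3,3]
    q=(p["K"]@c.T).T;return q[:,:2]/q[:,2:]
def back(n,px,z):
    p=viewer.camera_params(n);px=np.atleast_2d(px).astype(float)
    d=(p["T"][:3,:3]@np.linalg.inv(p["K"])@np.c_[px,np.ones(len(px))].T).T;o=p["T"][:3,3]
    return (o+d*((z-o[2])/d[:,2])[:,None])[:,:2]
def tub(im):
    h=cv2.cvtColor(im,cv2.COLOR_RGB2HSV)
    m=cv2.inRange(h,(100,120,40),(125,255,255))
    k,l,s,c=cv2.connectedComponentsWithStats(m);ok=[i for i in range(1,k) if 200<c[i][0]<330 and 100<c[i][1]<300]
    i=max(ok,key=lambda i:s[i,4]);m=(l==i).astype(np.uint8)
    cn=max(cv2.findContours(m,0,cv2.CHAIN_APPROX_NONE)[0],key=cv2.contourArea)
    return cn
def box(n,cn,z):
    w=back(n,cn[:,0,:],z).astype(np.float32)
    return cv2.minAreaRect(w*1000)
E
python3 - <<'E'
from h import *
im=cv2.imread("pics/top0.png")
print("tub",box("top",tub(im[:,:,::-1]),0.042))
print("shelf front edge",back("top",[[207,148],[219,265]],0.05), "back", back("top",[[121,153],[129,272]],.095))
c=cv2.resize(im[130:280,110:320],None,fx=3.8,fy=3.8,interpolation=cv2.INTER_CUBIC);cv2.imwrite("pics/crop0.png",c)
E
```

```text
tub ((619.5053100585938, -80.79576110839844), (206.106201171875, 156.11976623535156), 85.56896209716797)
shelf front edge [[0.68254409 0.06742738]
 [0.40175245 0.03839532]] back [[0.66342762 0.25995954]
 [0.38943823 0.23703935]]
```

View pics/crop0.png

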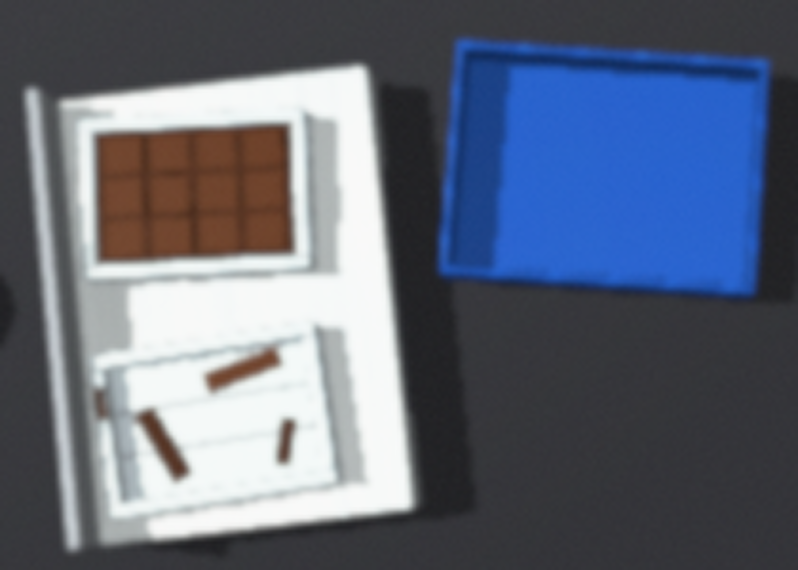

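Run:
```python
from h import *
f=lambda L:np.array(L)/3.8+[110,130]-[.37,.37]
e=back("top",f([[370,65],[414,508]]),.05);print("edge",e,np.linalg.norm(e[0]-e[1]))
v=e[0]-e[1];a=np.arctan2(v[1],v[0]);print("shelf yaw",np.degrees(a))
R=np.array([[np.cos(a),-np.sin(a)],[np.sin(a),np.cos(a)]])
sc=e.mean(0)+R@[0,.1];print("shelf c",sc)
for n,L in(("used",[[315,325],[337,485],[113,515],[96,358]]),("full",[[303,110],[311,267],[90,276],[78,120]])):
    w=back("top",f(L),.074);d=w[0]-w[1];d2=w[0]-w[3]
    print(n,w.mean(0),"yaw",np.degrees(np.arctan2(d[1],d[0])),"sizes",[np.linalg.norm(w[i]-w[i-1]) for i in range(4)],"in shelf",R.T@(w.mean(0)-sc))
im=viewer.read_camera("scene");b=box("scene",tub(im),.042);print("scene tub",b)
```

```text
edge [[0.68563964 0.06743857]
 [0.40572351 0.03939568]] 0.2813173284501041
shelf yaw 5.72098611533248
shelf c [0.53571315 0.15291904]
used [0.46087606 0.15796329] yaw 8.074929082869412 sizes [np.float64(0.13561038841968207), np.float64(0.09896764288864544), np.float64(0.13742605385568865), np.float64(0.09657923869685701)] in shelf [-0.0739615  0.0124792]
full [0.60139373 0.17153059] yaw 3.1915796766615676 sizes [np.float64(0.13964568325484022), np.float64(0.09815004902828567), np.float64(0.13616327502421682), np.float64(0.09773747755552162)] in shelf [0.0672087  0.01197154]
scene tub ((630.7767944335938, -78.70597076416016), (203.95484924316406, 171.3726348876953), 85.72926330566406)
```

```bash
cat >> h.py <<'E'
from scipy.spatial.transform import Rotation as Rn
def goto(p,yaw):
    s=robot.observe();R=Rn.from_euler('xyz',s["tool_rot"])
    d=R.inv().apply(np.array(p)-s["tool_pos"])*100
    r=(R.inv()*Rn.from_euler('xyz',[np.pi,0,np.radians(yaw)])).as_rotvec(degrees=True)
    print("t",s["time"],"pos",s["tool_pos"].round(4),"yaw",np.degrees(s["tool_rot"][2]).round(2),"F",s["contact_force"].round(1),"-> delta cm",d.round(2),"dr",r.round(1))
E
python3 -c "
from h import *
goto([.6115,-.178,.2],175.6)"
```

```text
t 0.15 pos [0.1205 0.5107 0.2262] yaw 166.72 F [-0.1 -0.   0.1] -> delta cm [-63.61 -55.74   2.67] dr [-0.1 -0.  -8.9]
```

Call:
step_arm:
  increments:
    - {"delta_pos": [-4, -3.5, 0.2], "dr": [0, 0, -1], "fingers": -1}
    - {"delta_pos": [-8, -7, 0.4], "dr": [0, 0, -2], "fingers": -1}
    - {"delta_pos": [-12, -10.5, 0.5], "dr": [0, 0, -3], "fingers": -1}
    - {"delta_pos": [-16, -14, 0.7], "dr": [0, 0, -4], "fingers": -1}
    - {"delta_pos": [-20, -17.5, 0.9], "dr": [0, 0, -5], "fingers": -1}
  newtons: 60

```text
time: 0.78
tool_pos: [0.2757, 0.2933, 0.2177]
tool_rot: [3.141, 0.0, 2.998]
contact_force: [1.2, -0.3, 0.9]
opening: 0.0921
grip_force: 0.0
```

```bash
python3 -c "
from h import *
goto([.6115,-.178,.2],175.6)"
```

```text
t 0.775 pos [0.2757 0.2933 0.2177] yaw 171.77 F [ 1.2 -0.3  0.9] -> delta cm [-39.98 -41.84   1.77] dr [ 0.   0.  -3.8]
```

Call:
step_arm:
  increments:
    - {"delta_pos": [-4, -4.2, 0.2], "dr": [0, 0, -1], "fingers": -1}
    - {"delta_pos": [-8, -8.4, 0.4], "dr": [0, 0, -2], "fingers": -1}
    - {"delta_pos": [-12, -12.6, 0.5], "dr": [0, 0, -3], "fingers": -1}
    - {"delta_pos": [-16, -16.8, 0.7], "dr": [0, 0, -3.8], "fingers": -1}
    - {"delta_pos": [-20, -21, 0.9], "dr": [0, 0, -3.8], "fingers": -1}

```text
time: 1.4
tool_pos: [0.4435, 0.0563, 0.2086]
tool_rot: [3.141, 0.0, 3.063]
contact_force: [0.5, -0.1, 1.4]
opening: 0.0916
grip_force: 0.0
```

Call:
step_arm:
  increments:
    - {"delta_pos": [-4, -4.2, 0.2], "dr": [0, 0, 0], "fingers": -1}
    - {"delta_pos": [-8, -8.4, 0.4], "dr": [0, 0, 0], "fingers": -1}
    - {"delta_pos": [-12, -12.6, 0.5], "dr": [0, 0, 0], "fingers": -1}
    - {"delta_pos": [-16, -16.8, 0.7], "dr": [0, 0, 0], "fingers": -1}
    - {"delta_pos": [-18, -19, 0.9], "dr": [0, 0, 0], "fingers": -1}

```text
time: 2.02
tool_pos: [0.6084, -0.1479, 0.1987]
tool_rot: [3.142, -0.001, 3.062]
contact_force: [-0.0, 0.4, -1.7]
opening: 0.0918
grip_force: 0.0
```

```bash
python3 -c "
from h import *
goto([.6115,-.178,.1],175.6)"
```

```text
t 2.025 pos [ 0.6084 -0.1479  0.1987] yaw 175.41 F [-0.   0.4 -1.7] -> delta cm [-0.56 -2.97  9.87] dr [ 0.  -0.  -0.2]
```

Call:
step_arm:
  increments:
    - {"delta_pos": [-0.2, -1, 2], "dr": [0, 0, -0.2], "fingers": -1}
    - {"delta_pos": [-0.4, -2, 4], "dr": [0, 0, -0.2], "fingers": -1}
    - {"delta_pos": [-0.5, -3, 7], "dr": [0, 0, -0.2], "fingers": -1}
    - {"delta_pos": [-0.5, -3, 10], "dr": [0, 0, -0.2], "fingers": -1}
    - {"delta_pos": [-0.5, -3, 10], "dr": [0, 0, -0.2], "fingers": -1}

```text
time: 2.65
tool_pos: [0.6082, -0.1751, 0.0969]
tool_rot: [3.139, -0.006, 3.067]
contact_force: [0.7, 0.0, 0.2]
opening: 0.0919
grip_force: 0.0
```

```bash
python3 -c "
from h import *
goto([.6115,-.178,.014],175.6)
p=viewer.camera_params('wrist');print(p)
cv2.imwrite('pics/w1.png',viewer.read_camera('wrist')[:,:,::-1])
b=box('top',tub(viewer.read_camera('top')),.042);print(b)"
```

```text
t 2.65 pos [ 0.6082 -0.1751  0.0969] yaw 175.7 F [0.7 0.  0.2] -> delta cm [-0.4  -0.28  8.29] dr [ 0.1 -0.3  0.1]
{'K': array([[325.1922621 ,   0.        , 276.4333826 ],
       [  0.        , 325.1922621 , 215.08152328],
       [  0.        ,   0.        ,   1.        ]]), 'T': array([[ 0.07553249,  0.95858279,  0.27461587,  0.53208369],
       [ 0.99713874, -0.07344803, -0.01788079, -0.1705055 ],
       [ 0.00302978,  0.2751807 , -0.96138775,  0.25579755],
       [ 0.        ,  0.        ,  0.        ,  1.        ]])}
((622.9188232421875, -38.16166687011719), (119.90227508544922, 156.3657989501953), 85.0892333984375)
```

View pics/w1.png

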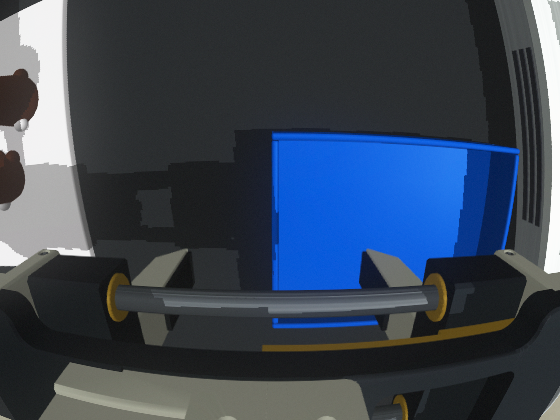

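The wrist view shows the tub's -y wall at column ≈275, midway between the fingertips (190 and 362). The wall spans rows 137–326, which gives its centre at x≈0.612 as expected. Descending to grip.

Call:
step_arm:
  increments:
    - {"delta_pos": [-0.2, -0.1, 2], "dr": [0, 0, 0], "fingers": -1}
    - {"delta_pos": [-0.4, -0.3, 4], "dr": [0, 0, 0], "fingers": -1}
    - {"delta_pos": [-0.4, -0.3, 6], "dr": [0, 0, 0], "fingers": -1}
    - {"delta_pos": [-0.4, -0.3, 7.5], "dr": [0, 0, 0], "fingers": -1}
    - {"delta_pos": [-0.4, -0.3, 8.2], "dr": [0, 0, 0], "fingers": -1}
  newtons: 60

```text
time: 3.38
tool_pos: [0.6136, -0.1789, 0.0169]
tool_rot: [3.141, -0.001, 3.067]
contact_force: [-0.1, -0.1, -0.3]
opening: 0.0915
grip_force: 0.0
```

Call:
step_arm:
  increments:
    - {"delta_pos": [0, 0, 0], "dr": [0, 0, 0], "fingers": 0.5}
    - {"delta_pos": [0, 0, 0], "dr": [0, 0, 0], "fingers": 0.7}
    - {"delta_pos": [0, 0, 0], "dr": [0, 0, 0], "fingers": 1}
    - {"delta_pos": [0, 0, 0], "dr": [0, 0, 0], "fingers": 1}
    - {"delta_pos": [0, 0, 0], "dr": [0, 0, 0], "fingers": 1}
  newtons: 30

```text
time: 4.0
tool_pos: [0.6138, -0.179, 0.0179]
tool_rot: [3.142, 0.0, 3.067]
contact_force: [0.5, 0.1, -0.3]
opening: 0.0463
grip_force: 0.0
```

Call:
step_arm:
  increments:
    - {"delta_pos": [0, 0, 0], "dr": [0, 0, 0], "fingers": 1}
    - {"delta_pos": [0, 0, 0], "dr": [0, 0, 0], "fingers": 1}
    - {"delta_pos": [0, 0, 0], "dr": [0, 0, 0], "fingers": 1}
    - {"delta_pos": [0, 0, 0], "dr": [0, 0, 0], "fingers": 1}
    - {"delta_pos": [0, 0, 0], "dr": [0, 0, 0], "fingers": 1}
  newtons: 60

```text
time: 4.62
tool_pos: [0.6137, -0.1785, 0.0177]
tool_rot: [3.141, -0.0, 3.067]
contact_force: [0.5, 2.1, 0.5]
opening: 0.0047
grip_force: 60.0
```

```bash
python3 -c "
from h import *
goto([.496,-.185,.014],185.7)"
```

```text
t 4.625 pos [ 0.6137 -0.1785  0.0177] yaw 175.72 F [0.5 2.1 0.5] -> delta cm [11.69 -1.52  0.37] dr [  0.  -0. -10.]
```

Call:
step_arm:
  increments:
    - {"delta_pos": [1.1, -0.1, 0], "dr": [0, 0, -1], "fingers": 1}
    - {"delta_pos": [2.3, -0.3, 0], "dr": [0, 0, -2], "fingers": 1}
    - {"delta_pos": [3.5, -0.4, 0], "dr": [0, 0, -3], "fingers": 1}
    - {"delta_pos": [4.7, -0.6, 0], "dr": [0, 0, -4], "fingers": 1}
    - {"delta_pos": [5.8, -0.7, 0], "dr": [0, 0, -5], "fingers": 1}

```text
time: 5.25
tool_pos: [0.5543, -0.1817, 0.0177]
tool_rot: [3.141, -0.0, -3.128]
contact_force: [0.7, 0.4, -2.4]
opening: 0.0047
grip_force: 60.0
```

```bash
python3 -c "
from h import *
goto([.496,-.18,.0177],185.7)"
```

```text
t 5.25 pos [ 0.5543 -0.1817  0.0177] yaw -179.24 F [ 0.7  0.4 -2.4] -> delta cm [ 5.83  0.25 -0.  ] dr [ 0.  -0.  -4.9]
```

Call:
step_arm:
  increments:
    - {"delta_pos": [1.1, 0, 0], "dr": [0, 0, -1], "fingers": 1}
    - {"delta_pos": [2.3, 0, 0], "dr": [0, 0, -2], "fingers": 1}
    - {"delta_pos": [3.5, 0.1, 0], "dr": [0, 0, -3], "fingers": 1}
    - {"delta_pos": [4.7, 0.2, 0], "dr": [0, 0, -4], "fingers": 1}
    - {"delta_pos": [5.8, 0.2, 0], "dr": [0, 0, -5], "fingers": 1}

```text
time: 5.88
tool_pos: [0.4965, -0.1802, 0.0177]
tool_rot: [3.141, -0.0, -3.041]
contact_force: [1.5, 0.4, -3.0]
opening: 0.0044
grip_force: 60.0
```

```bash
python3 -c "
from h import *
goto([.4935,-.155,.0177],185.7)
im=viewer.read_camera('top');c=cv2.resize(im[130:290,110:320],None,fx=3.7,fy=3.7,interpolation=cv2.INTER_CUBIC);cv2.imwrite('pics/t2.png',c[:,:,::-1])"
```

```text
t 5.875 pos [ 0.4965 -0.1802  0.0177] yaw -174.21 F [ 1.5  0.4 -3. ] -> delta cm [0.05 2.54 0.  ] dr [ 0.  -0.   0.1]
```

View pics/t2.png

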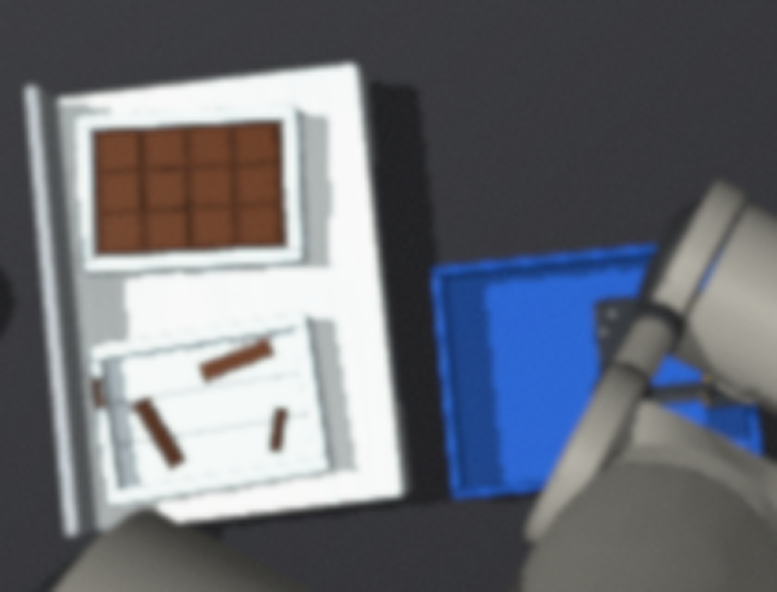

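The tub's +y wall edge runs (433,268)→(452,495) and the shelf edge (357,65)→(405,497), so the tub sits roughly in front of the used mould with a gap. I'll fit both edges to subpixel accuracy.

```bash
cat >> h.py <<'E'
def edges(im,r0=206,r1=256):
    im=im.astype(float);S=[];T=[]
    for r in range(r0,r1):
        g=im[r,:,0]; b=im[r,:,2]-im[r,:,0]
        i=[c for c in range(200,226) if g[c]>=130>g[c+1]][-1]; S.append((i+(g[i]-130)/(g[i]-g[i+1]),r))
        j=next(c for c in range(i+1,250) if b[c]<45<=b[c+1]); T.append((j+(45-b[j])/(b[j+1]-b[j]),r))
    S=back("top",S,.05);T=back("top",T,.042)
    ps=np.polyfit(S[:,0],S[:,1],1);pt=np.polyfit(T[:,0],T[:,1],1)
    print("shelf yaw",np.degrees(np.arctan(ps[0])),"tub yaw",np.degrees(np.arctan(pt[0])),
      "x",T[0,0],T[-1,0],"gap mm",[((np.polyval(ps,x)-np.polyval(pt,x))*1000).round(1) for x in(.41,.48,.55)],
      "resid",np.std(S[:,1]-np.polyval(ps,S[:,0]))*1e3,np.std(T[:,1]-np.polyval(pt,T[:,0]))*1e3)
E
python3 -c "
from h import *
im=viewer.read_camera('top')
edges(im)
for r in (210,250): print(im[r,198:240].tolist())"
```

```text
shelf yaw 6.341548836540156 tub yaw 5.76077891870815 x 0.542315853361901 0.42492105193888563 gap mm [np.float64(27.6), np.float64(28.3), np.float64(29.1)] resid 0.09911197990218815 0.2881420929888568
[[246, 248, 248], [246, 248, 248], [246, 249, 248], [247, 249, 249], [247, 249, 249], [248, 249, 249], [247, 249, 249], [247, 249, 249], [247, 249, 249], [248, 250, 249], [248, 249, 249], [248, 249, 249], [247, 249, 248], [241, 243, 242], [211, 217, 215], [140, 145, 144], [78, 81, 81], [46, 47, 50], [37, 36, 40], [34, 34, 38], [34, 35, 37], [35, 35, 37], [35, 35, 37], [33, 34, 37], [35, 35, 37], [36, 35, 39], [36, 35, 39], [35, 40, 57], [39, 62, 112], [45, 86, 167], [43, 89, 176], [30, 70, 145], [23, 58, 121], [26, 62, 127], [28, 67, 135], [30, 68, 138], [30, 69, 139], [31, 68, 139], [30, 68, 138], [32, 69, 139], [31, 69, 139], [31, 70, 142]]
[[152, 160, 161], [152, 159, 159], [170, 175, 176], [178, 183, 183], [180, 185, 185], [179, 186, 185], [183, 189, 188], [205, 210, 209], [234, 237, 235], [245, 247, 246], [248, 249, 248], [247, 249, 248], [247, 249, 249], [248, 249, 248], [248, 249, 249], [248, 249, 249], [247, 249, 248], [242, 245, 244], [220, 224, 223], [159, 164, 163], [103, 106, 107], [66, 69, 70], [46, 46, 49], [35, 36, 39], [34, 34, 37], [36, 35, 38], [36, 36, 38], [35, 34, 38], [34, 35, 37], [35, 36, 38], [34, 35, 38], [35, 39, 53], [37, 57, 104], [42, 82, 159], [39, 85, 171], [29, 69, 144], [25, 59, 121], [28, 63, 127], [32, 69, 137], [31, 69, 139], [31, 70, 139], [32, 70, 140]]
```

Call:
step_arm:
  increments:
    - {"delta_pos": [0, 0.5, 0], "dr": [0, 0, -0.2], "fingers": 1}
    - {"delta_pos": [0, 1.0, 0], "dr": [0, 0, -0.4], "fingers": 1}
    - {"delta_pos": [0, 1.5, 0], "dr": [0, 0, -0.4], "fingers": 1}
    - {"delta_pos": [0, 2.0, 0], "dr": [0, 0, -0.4], "fingers": 1}
    - {"delta_pos": [0, 2.3, 0], "dr": [0, 0, -0.4], "fingers": 1}

```text
time: 6.6
tool_pos: [0.4951, -0.157, 0.0177]
tool_rot: [3.142, -0.0, -3.034]
contact_force: [0.5, -1.9, -2.4]
opening: 0.0047
grip_force: 60.0
```

```bash
python3 -c "
from h import *
goto([.4935,-.155,.0177],185.7)
im=viewer.read_camera('top')
edges(im)"
```

```text
t 6.6 pos [ 0.4951 -0.157   0.0177] yaw -173.86 F [ 0.5 -1.9 -2.4] -> delta cm [ 0.13  0.22 -0.  ] dr [ 0.  -0.   0.4]
shelf yaw 6.345886930175791 tub yaw 6.206363325220683 x 0.5425627599720747 0.4251653818494527 gap mm [np.float64(5.2), np.float64(5.4), np.float64(5.5)] resid 0.10039896612943511 0.28479559258134046
```

Call:
step_arm:
  increments:
    - {"delta_pos": [0, 0.05, 0], "dr": [0, 0, 0], "fingers": 1}
    - {"delta_pos": [0, 0.1, 0], "dr": [0, 0, 0], "fingers": 1}
    - {"delta_pos": [0, 0.15, 0], "dr": [0, 0, 0], "fingers": 1}
    - {"delta_pos": [0, 0.2, 0], "dr": [0, 0, 0], "fingers": 1}
    - {"delta_pos": [0, 0.25, 0], "dr": [0, 0, 0], "fingers": 1}

```text
time: 7.28
tool_pos: [0.4948, -0.155, 0.0177]
tool_rot: [3.142, 0.0, -3.035]
contact_force: [0.8, -1.3, -1.5]
opening: 0.0046
grip_force: 60.0
```

Call:
step_arm:
  increments:
    - {"delta_pos": [0, 0.02, 0], "dr": [0, 0, 0], "fingers": 1}
    - {"delta_pos": [0, 0.04, 0], "dr": [0, 0, 0], "fingers": 1}
    - {"delta_pos": [0, 0.06, 0], "dr": [0, 0, 0], "fingers": 1}
    - {"delta_pos": [0, 0.08, 0], "dr": [0, 0, 0], "fingers": 1}
    - {"delta_pos": [0, 0.1, 0], "dr": [0, 0, 0], "fingers": 1}

```text
time: 7.9
tool_pos: [0.4947, -0.154, 0.0177]
tool_rot: [3.142, 0.0, -3.035]
contact_force: [0.2, -2.2, -3.1]
opening: 0.0047
grip_force: 60.0
```

```bash
python3 -c "
from h import *
goto([.4935,-.155,.0177],185.7)
im=viewer.read_camera('top')
edges(im)"
```

```text
t 7.9 pos [ 0.4947 -0.154   0.0177] yaw -173.88 F [ 0.2 -2.2 -3.1] -> delta cm [ 0.13 -0.09 -0.  ] dr [0.  0.  0.4]
shelf yaw 6.334946437409761 tub yaw 6.230874541885663 x 0.5425889523657476 0.42518747351566477 gap mm [np.float64(2.5), np.float64(2.6), np.float64(2.8)] resid 0.10145185524870524 0.2611673485578163
```

Call:
step_arm:
  increments:
    - {"delta_pos": [0, 0.03, 0], "dr": [0, 0, 0], "fingers": 1}
    - {"delta_pos": [0, 0.06, 0], "dr": [0, 0, 0], "fingers": 1}
    - {"delta_pos": [0, 0.09, 0], "dr": [0, 0, 0], "fingers": 1}
    - {"delta_pos": [0, 0.12, 0], "dr": [0, 0, 0], "fingers": 1}
    - {"delta_pos": [0, 0.15, 0], "dr": [0, 0, 0], "fingers": 1}

```text
time: 8.57
tool_pos: [0.4945, -0.1525, 0.0177]
tool_rot: [3.141, 0.0, -3.035]
contact_force: [0.1, -1.0, -1.6]
opening: 0.0046
grip_force: 60.0
```

Call:
step_arm:
  increments:
    - {"delta_pos": [0, 0.02, 0], "dr": [0, 0, 0], "fingers": 1}
    - {"delta_pos": [0, 0.03, 0], "dr": [0, 0, 0], "fingers": 1}
    - {"delta_pos": [0, 0.04, 0], "dr": [0, 0, 0], "fingers": 1}
    - {"delta_pos": [0, 0.05, 0], "dr": [0, 0, 0], "fingers": 1}
    - {"delta_pos": [0, 0.05, 0], "dr": [0, 0, 0], "fingers": 1}

```text
time: 9.2
tool_pos: [0.4945, -0.152, 0.0177]
tool_rot: [3.141, 0.0, -3.035]
contact_force: [0.2, -1.5, -1.8]
opening: 0.0046
grip_force: 60.0
```

```bash
python3 -c "
from h import *
goto([.4935,-.155,.0177],185.7)
im=viewer.read_camera('top')
edges(im)"
```

```text
t 9.2 pos [ 0.4945 -0.152   0.0177] yaw -173.88 F [ 0.2 -1.5 -1.8] -> delta cm [ 0.13 -0.29 -0.  ] dr [0.  0.  0.4]Traceback (most recent call last):
  File "<string>", line 5, in <module>
    edges(im)
    ~~~~~^^^^
  File "h.py", line 31, in edges
    j=next(c for c in range(i+1,250) if b[c]<45<=b[c+1]); T.append((j+(45-b[j])/(b[j+1]-b[j]),r))
StopIteration
```

Call:
step_arm:
  increments:
    - {"delta_pos": [0, 0.02, 0], "dr": [0, 0, 0], "fingers": 1}
    - {"delta_pos": [0, 0.04, 0], "dr": [0, 0, 0], "fingers": 1}
    - {"delta_pos": [0, 0.06, 0], "dr": [0, 0, 0], "fingers": 1}
    - {"delta_pos": [0, 0.07, 0], "dr": [0, 0, 0], "fingers": 1}
    - {"delta_pos": [0, 0.07, 0], "dr": [0, 0, 0], "fingers": 1}

```text
time: 9.88
tool_pos: [0.4944, -0.1513, 0.0177]
tool_rot: [3.141, -0.0, -3.035]
contact_force: [0.4, -1.1, -3.1]
opening: 0.0045
grip_force: 60.0
```

Call:
step_arm:
  increments:
    - {"delta_pos": [0, 0, 0], "dr": [0, 0, 0], "fingers": 0.8}
    - {"delta_pos": [0, 0, 0], "dr": [0, 0, 0], "fingers": 0.6}
    - {"delta_pos": [0, 0, 0], "dr": [0, 0, 0], "fingers": 0.4}
    - {"delta_pos": [0, 0, 0], "dr": [0, 0, 0], "fingers": 0.4}
    - {"delta_pos": [0, 0, -0.3], "dr": [0, 0, 0], "fingers": 0.4}

```text
time: 10.5
tool_pos: [0.4943, -0.1512, 0.0207]
tool_rot: [3.141, -0.0, -3.035]
contact_force: [0.8, -0.7, -0.0]
opening: 0.027
grip_force: 0.0
```

```bash
python3 -c "
from h import *
goto([.4935,-.155,.18],186)"
```

```text
t 10.5 pos [ 0.4943 -0.1512  0.0207] yaw -173.88 F [ 0.8 -0.7 -0. ] -> delta cm [  0.12  -0.37 -15.93] dr [ 0.  -0.   0.1]
```

Call:
step_arm:
  increments:
    - {"delta_pos": [0, 0, -3], "dr": [0, 0, 0], "fingers": 0.4}
    - {"delta_pos": [0, 0, -7], "dr": [0, 0, 0], "fingers": 0.4}
    - {"delta_pos": [0, 1, -12], "dr": [0, 0, 10], "fingers": 0.6}
    - {"delta_pos": [0, 4, -15], "dr": [0, 0, 20], "fingers": 0.8}
    - {"delta_pos": [0, 8, -16], "dr": [0, 0, 30], "fingers": 1}

```text
time: 11.12
tool_pos: [0.4867, -0.0717, 0.1831]
tool_rot: [3.141, 0.004, 2.717]
contact_force: [0.2, 1.4, -1.0]
opening: 0.0039
grip_force: 0.0
```

```bash
python3 -c "
from h import *
goto([.465,.123,.17],96)"
```

```text
t 11.125 pos [ 0.4867 -0.0717  0.1831] yaw 155.7 F [ 0.2  1.4 -1. ] -> delta cm [10.   16.85  1.28] dr [ 0.2  0.2 59.7]
```

Call:
step_arm:
  increments:
    - {"delta_pos": [2, 3.5, 0.2], "dr": [0, 0, 10], "fingers": 1}
    - {"delta_pos": [4, 7, 0.5], "dr": [0, 0, 20], "fingers": 1}
    - {"delta_pos": [6, 10.5, 0.8], "dr": [0, 0, 30], "fingers": 1}
    - {"delta_pos": [8, 14, 1], "dr": [0, 0, 40], "fingers": 1}
    - {"delta_pos": [10, 16.5, 1.2], "dr": [0, 0, 50], "fingers": 1}

```text
time: 11.75
tool_pos: [0.4609, 0.1211, 0.1689]
tool_rot: [3.141, -0.0, 1.847]
contact_force: [-0.2, -0.1, -0.2]
opening: 0.0004
grip_force: 0.0
```

Call:
step_arm:
  increments:
    - {"delta_pos": [0, 0, 0], "dr": [0, 0, 10], "fingers": 1}
    - {"delta_pos": [0, 0, 0], "dr": [0, 0, 10], "fingers": 1}
    - {"delta_pos": [0, 0, 0], "dr": [0, 0, 10], "fingers": 1}
    - {"delta_pos": [0, 0, 0], "dr": [0, 0, 10], "fingers": 1}
    - {"delta_pos": [0, 0, 0], "dr": [0, 0, 10], "fingers": 1}

```text
time: 12.38
tool_pos: [0.4613, 0.1193, 0.1687]
tool_rot: [3.142, -0.0, 1.678]
contact_force: [-0.5, 0.1, 0.8]
opening: -0.0
grip_force: 0.0
```

```bash
python3 -c "
from h import *
goto([.465,.123,.062],96)
p=viewer.camera_params('wrist');print(p['T'].round(4))
cv2.imwrite('pics/w2.png',viewer.read_camera('wrist')[:,:,::-1])
im=viewer.read_camera('scene');cv2.imwrite('pics/s2.png',cv2.resize(im[150:300,210:450],None,fx=3.2,fy=3.2,interpolation=2)[:,:,::-1])"
```

```text
t 12.375 pos [0.4613 0.1193 0.1687] yaw 96.14 F [-0.5  0.1  0.8] -> delta cm [ 0.33  0.41 10.67] dr [ 0.  -0.   0.1]
[[ 9.943e-01  1.022e-01  2.940e-02  4.520e-01]
 [ 1.063e-01 -9.544e-01 -2.788e-01  1.941e-01]
 [-5.000e-04  2.803e-01 -9.599e-01  3.271e-01]
 [ 0.000e+00  0.000e+00  0.000e+00  1.000e+00]]
```

View pics/w2.png

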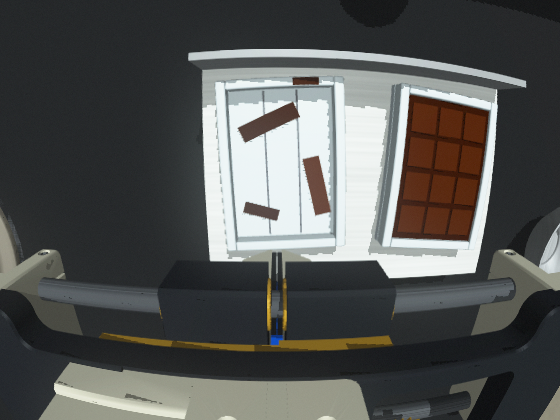

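The wrist view shows the used mould's rim corners at about (217,83), (343,80), (345,246) and (229,250), with an open cavity. I'll convert these to world coordinates.

```bash
cat >> h.py <<'E'
def wback(px,z,T=None):
    p=viewer.camera_params('wrist');T=p['T'] if T is None else T;K=p['K']
    q=(np.atleast_2d(px)-K[:2,2])/K[0,0];r=np.linalg.norm(q,axis=1,keepdims=True)
    d=np.c_[q/r*np.sin(r),np.cos(r)]@T[:3,:3].T;o=T[:3,3]
    return (o+d*((z-o[2])/d[:,2])[:,None])[:,:2]
E
python3 -c "
from h import *
w=wback([[217,83],[343,80],[345,246],[229,250]],.074);print(w,w.mean(0),[np.linalg.norm(w[i]-w[i-1]) for i in range(4)])
d=w[1]-w[0];print(np.degrees(np.arctan2(d[1],d[0])))
d=w[1]-w[2];print(np.degrees(np.arctan2(d[1],d[0])))
print(wback([[238,239],[334,235]],.074))"
```

```text
[[0.40282707 0.22137052]
 [0.49929028 0.23437582]
 [0.5204932  0.09970367]
 [0.42299242 0.0858258 ]] [0.46140074 0.16031895] [np.float64(0.1370365376825338), np.float64(0.09733595108095983), np.float64(0.1363310420443964), np.float64(0.09848348971378473)]
7.67839817695193
98.94726295282763
[[0.42998659 0.09664664]
 [0.50933268 0.10859554]]
```

View pics/s2.png

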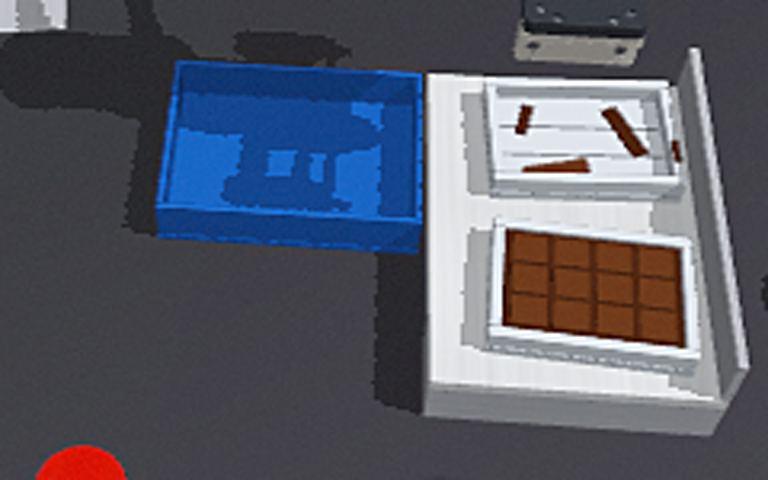

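The scene crop shows the tub flush and square against the shelf, directly in front of the used mould. Now I'll lower the shut fingers into the cavity.

```bash
python3 -c "
from h import *
goto([.466,.128,.062],96.3)"
```

```text
t 12.475 pos [0.4613 0.1194 0.1687] yaw 96.12 F [-0.   0.6 -0.2] -> delta cm [ 0.8   0.56 10.67] dr [-0.  -0.  -0.2]
```

Call:
step_arm:
  increments:
    - {"delta_pos": [0.4, 0.3, 2], "dr": [0, 0, 0], "fingers": 1}
    - {"delta_pos": [0.8, 0.6, 4], "dr": [0, 0, 0], "fingers": 1}
    - {"delta_pos": [0.8, 0.6, 6.5], "dr": [0, 0, 0], "fingers": 1}
    - {"delta_pos": [0.8, 0.6, 9], "dr": [0, 0, 0], "fingers": 1}
    - {"delta_pos": [0.8, 0.6, 9.6], "dr": [0, 0, 0], "fingers": 1}

```text
time: 13.1
tool_pos: [0.4654, 0.128, 0.0715]
tool_rot: [-3.139, -0.0, 1.678]
contact_force: [0.1, -0.1, 1.0]
opening: 0.0003
grip_force: 0.0
```

Call:
step_arm:
  increments:
    - {"delta_pos": [0, 0, 0.3], "dr": [0, 0, 0], "fingers": 1}
    - {"delta_pos": [0, 0, 0.6], "dr": [0, 0, 0], "fingers": 1}
    - {"delta_pos": [0, 0, 0.9], "dr": [0, 0, 0], "fingers": 1}
    - {"delta_pos": [0, 0, 0.9], "dr": [0, 0, 0], "fingers": 1}
    - {"delta_pos": [0, 0, 0.9], "dr": [0, 0, 0], "fingers": 1}

```text
time: 13.72
tool_pos: [0.4665, 0.1282, 0.0639]
tool_rot: [3.141, -0.0, 1.678]
contact_force: [0.2, 0.6, -0.0]
opening: 0.0005
grip_force: 0.0
```

```bash
python3 -c "
from h import *
goto([.466,.128,.062],96.3)"
```

```text
t 13.725 pos [0.4665 0.1282 0.0639] yaw 96.12 F [ 0.2  0.6 -0. ] -> delta cm [-0.02 -0.05  0.19] dr [ 0.  -0.  -0.2]
```

Call:
step_arm:
  increments:
    - {"delta_pos": [-0.8, 0, 0.15], "dr": [0, 0, 0], "fingers": 1}
    - {"delta_pos": [-1.6, 0, 0.15], "dr": [0, 0, 0], "fingers": 1}
    - {"delta_pos": [-2.4, 0, 0.15], "dr": [0, 0, 0], "fingers": 1}
    - {"delta_pos": [-3.2, 0, 0.15], "dr": [0, 0, 0], "fingers": 1}
    - {"delta_pos": [-4, 0, 0.15], "dr": [0, 0, 0], "fingers": 1}

```text
time: 14.35
tool_pos: [0.4706, 0.0878, 0.0622]
tool_rot: [-3.142, -0.0, 1.677]
contact_force: [0.3, 0.5, 0.2]
opening: 0.0004
grip_force: 0.5
```

Call:
step_arm:
  increments:
    - {"delta_pos": [-0.8, 0, 0], "dr": [0, 0, 0], "fingers": 1}
    - {"delta_pos": [-1.6, 0, 0], "dr": [0, 0, 0], "fingers": 1}
    - {"delta_pos": [-2.4, 0, 0], "dr": [0, 0, 0], "fingers": 1}
    - {"delta_pos": [-3.2, 0, 0], "dr": [0, 0, 0], "fingers": 1}
    - {"delta_pos": [-4, 0, 0], "dr": [0, 0, 0], "fingers": 1}

```text
time: 14.98
tool_pos: [0.4749, 0.0482, 0.0622]
tool_rot: [3.142, -0.0, 1.678]
contact_force: [0.5, 1.1, -0.4]
opening: 0.0003
grip_force: 0.5
```

```bash
python3 -c "
from h import *
goto([.47,.05,.062],96.3)
cv2.imwrite('pics/w3.png',viewer.read_camera('wrist')[:,:,::-1])"
```

```text
t 14.975 pos [0.4749 0.0482 0.0622] yaw 96.12 F [ 0.5  1.1 -0.4] -> delta cm [ 0.24 -0.47  0.02] dr [ 0.  -0.  -0.2]
```

View pics/w3.png

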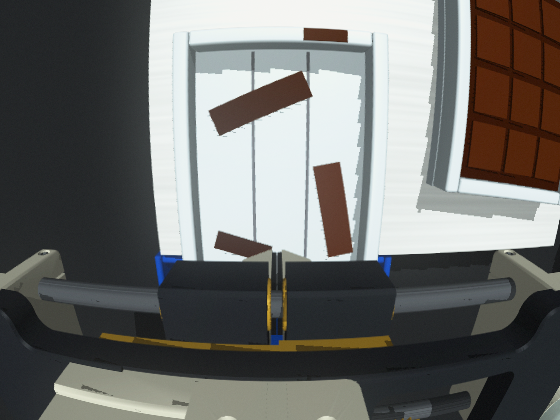

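The mould follows squarely, with its +y rim at row ≈34 and straight. I'll keep pulling, slowly through the tipping point.

Call:
step_arm:
  increments:
    - {"delta_pos": [-0.9, 0, 0], "dr": [0, 0, 0], "fingers": 1}
    - {"delta_pos": [-1.8, 0, 0], "dr": [0, 0, 0], "fingers": 1}
    - {"delta_pos": [-2.7, 0, 0], "dr": [0, 0, 0], "fingers": 1}
    - {"delta_pos": [-3.6, 0, 0], "dr": [0, 0, 0], "fingers": 1}
    - {"delta_pos": [-4.5, 0, 0], "dr": [0, 0, 0], "fingers": 1}

```text
time: 15.65
tool_pos: [0.4797, 0.0033, 0.0622]
tool_rot: [-3.142, -0.0, 1.678]
contact_force: [-0.4, 0.1, 0.6]
opening: 0.0004
grip_force: 0.6
```

Call:
step_arm:
  increments:
    - {"delta_pos": [-0.4, 0, 0], "dr": [0, 0, 0], "fingers": 1}
    - {"delta_pos": [-0.8, 0, 0], "dr": [0, 0, 0], "fingers": 1}
    - {"delta_pos": [-1.2, 0, 0], "dr": [0, 0, 0], "fingers": 1}
    - {"delta_pos": [-1.6, 0, 0], "dr": [0, 0, 0], "fingers": 1}
    - {"delta_pos": [-2, 0, 0], "dr": [0, 0, 0], "fingers": 1}

```text
time: 16.27
tool_pos: [0.4818, -0.0162, 0.0622]
tool_rot: [-3.142, -0.0, 1.678]
contact_force: [-0.3, 1.7, -1.1]
opening: 0.0006
grip_force: 0.4
```

Call:
step_arm:
  increments:
    - {"delta_pos": [0, 0, 0], "dr": [0, 0, 0], "fingers": 1}
    - {"delta_pos": [0, 0, 0], "dr": [0, 0, 0], "fingers": 1}
    - {"delta_pos": [0, 0, 0], "dr": [0, 0, 0], "fingers": 1}
    - {"delta_pos": [0, 0, 0], "dr": [0, 0, 0], "fingers": 1}
    - {"delta_pos": [0, 0, 0], "dr": [0, 0, 0], "fingers": 1}

```text
time: 16.9
tool_pos: [0.4818, -0.0159, 0.0622]
tool_rot: [3.141, -0.0, 1.678]
contact_force: [-0.2, 0.2, -0.6]
opening: 0.0001
grip_force: 0.0
```

```bash
python3 -c "
from h import *
goto([.47,.05,.062],96.3)
im=viewer.read_camera('scene');a=cv2.resize(im[150:300,210:450],(640,400),interpolation=2)
w=viewer.read_camera('wrist')
b=np.zeros((600,800,3),np.uint8);b[:400,:640]=a;b[400:,:267]=cv2.resize(w,(267,200));cv2.imwrite('pics/s4.png',b[:,:,::-1])"
```

```text
t 16.9 pos [ 0.4818 -0.0159  0.0622] yaw 96.13 F [-0.2  0.2 -0.6] -> delta cm [ 6.68 -0.47  0.02] dr [ 0.  -0.  -0.2]
```

View pics/s4.png

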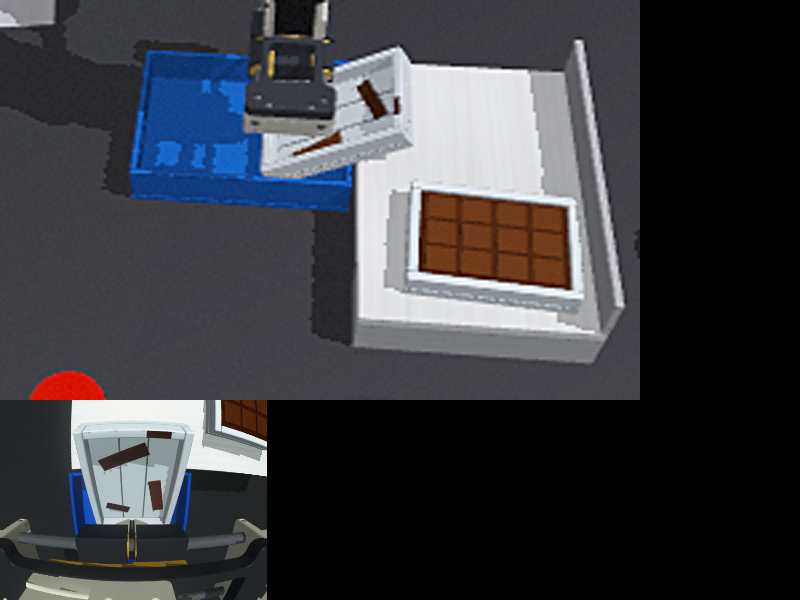

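The mould has tipped -y end first and leans at roughly 35° over the shelf edge. I'll tilt the tool to match and hook the low rim from inside.

Call:
step_arm:
  increments:
    - {"delta_pos": [0.1, 0, -0.5], "dr": [0, 8, 0], "fingers": 1}
    - {"delta_pos": [0.3, 0, -0.5], "dr": [0, 16, 0], "fingers": 1}
    - {"delta_pos": [0.5, 0, 0], "dr": [0, 25, 0], "fingers": 1}
    - {"delta_pos": [0.5, 0, 0.8], "dr": [0, 25, 0], "fingers": 1}
    - {"delta_pos": [0.5, 0, 1.6], "dr": [0, 25, 0], "fingers": 1}

```text
time: 17.62
tool_pos: [0.4809, -0.0109, 0.0455]
tool_rot: [-3.14, -0.434, 1.677]
contact_force: [-0.1, 0.5, -0.0]
opening: 0.0007
grip_force: 0.0
```

```bash
cat >> h.py <<'E'
SC=np.array([.5357,.1529])
def st():
    s=robot.observe();R=Rn.from_euler('xyz',s["tool_rot"]);a=np.radians(6.1)
    d=s["tool_pos"][:2]-SC;print("t",s["time"],"shelf xy",[round(d@[np.cos(a),np.sin(a)],4),round(d@[-np.sin(a),np.cos(a)],4)],"z",s["tool_pos"][2].round(4),
     "tilt",np.degrees(np.arccos(-R.as_matrix()[2,2])).round(1),"F",s["contact_force"].round(1),"zdir",R.as_matrix()[:,2].round(2))
    for nm,v in(("shelf -y",[np.sin(a),-np.cos(a),0]),("down",[0,0,-1])): print(nm,"1cm =",R.inv().apply(v).round(2))
E
python3 -c "
from h import *
st()"
```

```text
t 17.625 shelf xy [np.float64(-0.0719), np.float64(-0.157)] z 0.0455 tilt 24.9 F [-0.1  0.5 -0. ] zdir [-0.05  0.42 -0.91]
shelf -y 1cm = [-0.91 -0.   -0.42]
down 1cm = [-0.42  0.    0.91]
```

Call:
step_arm:
  increments:
    - {"delta_pos": [-0.1, 0, 0.2], "dr": [0, 0, 0], "fingers": 1}
    - {"delta_pos": [-0.2, 0, 0.4], "dr": [0, 0, 0], "fingers": 1}
    - {"delta_pos": [-0.3, 0, 0.6], "dr": [0, 0, 0], "fingers": 1}
    - {"delta_pos": [-0.4, 0, 0.8], "dr": [0, 0, 0], "fingers": 1}
    - {"delta_pos": [-0.4, 0, 0.9], "dr": [0, 0, 0], "fingers": 1}

```text
time: 18.25
tool_pos: [0.4812, -0.0108, 0.0363]
tool_rot: [3.142, -0.436, 1.678]
contact_force: [-0.2, -0.1, -0.3]
opening: 0.0004
grip_force: 0.0
```

Call:
step_arm:
  increments:
    - {"delta_pos": [-0.1, 0, 0.1], "dr": [0, 0, 0], "fingers": 1}
    - {"delta_pos": [-0.1, 0, 0.2], "dr": [0, 0, 0], "fingers": 1}
    - {"delta_pos": [-0.1, 0, 0.3], "dr": [0, 0, 0], "fingers": 1}
    - {"delta_pos": [-0.1, 0, 0.3], "dr": [0, 0, 0], "fingers": 1}
    - {"delta_pos": [-0.1, 0, 0.3], "dr": [0, 0, 0], "fingers": 1}

```text
time: 18.88
tool_pos: [0.4812, -0.0104, 0.0332]
tool_rot: [3.142, -0.436, 1.678]
contact_force: [-0.5, 0.5, -0.1]
opening: 0.0004
grip_force: 0.0
```

```bash
python3 -c "
from h import *
st()"
```

```text
t 18.875 shelf xy [np.float64(-0.0716), np.float64(-0.1566)] z 0.0332 tilt 25.0 F [-0.5  0.5 -0.1] zdir [-0.05  0.42 -0.91]
shelf -y 1cm = [-0.91 -0.   -0.42]
down 1cm = [-0.42 -0.    0.91]
```

Call:
step_arm:
  increments:
    - {"delta_pos": [-0.05, 0, 0.1], "dr": [0, 0, 0], "fingers": 1}
    - {"delta_pos": [-0.1, 0, 0.2], "dr": [0, 0, 0], "fingers": 1}
    - {"delta_pos": [-0.15, 0, 0.3], "dr": [0, 0, 0], "fingers": 1}
    - {"delta_pos": [-0.2, 0, 0.4], "dr": [0, 0, 0], "fingers": 1}
    - {"delta_pos": [-0.2, 0, 0.45], "dr": [0, 0, 0], "fingers": 1}

```text
time: 19.5
tool_pos: [0.4812, -0.0104, 0.0282]
tool_rot: [-3.142, -0.437, 1.678]
contact_force: [0.1, -0.1, 0.3]
opening: 0.0001
grip_force: 0.0
```

Call:
step_arm:
  increments:
    - {"delta_pos": [-0.03, 0, 0.06], "dr": [0, 0, 0], "fingers": 1}
    - {"delta_pos": [-0.05, 0, 0.12], "dr": [0, 0, 0], "fingers": 1}
    - {"delta_pos": [-0.08, 0, 0.18], "dr": [0, 0, 0], "fingers": 1}
    - {"delta_pos": [-0.11, 0, 0.24], "dr": [0, 0, 0], "fingers": 1}
    - {"delta_pos": [-0.11, 0, 0.24], "dr": [0, 0, 0], "fingers": 1}

```text
time: 20.12
tool_pos: [0.4812, -0.0103, 0.0256]
tool_rot: [-3.142, -0.436, 1.678]
contact_force: [-0.0, -0.5, 0.7]
opening: 0.0005
grip_force: 0.0
```

```bash
python3 -c "
from h import *
st()"
```

```text
t 20.125 shelf xy [np.float64(-0.0716), np.float64(-0.1565)] z 0.0256 tilt 25.0 F [-0.  -0.5  0.7] zdir [-0.05  0.42 -0.91]
shelf -y 1cm = [-0.91 -0.   -0.42]
down 1cm = [-0.42  0.    0.91]
```

Call:
step_arm:
  increments:
    - {"delta_pos": [-0.55, 0, -0.2], "dr": [0, 0, 0], "fingers": 1}
    - {"delta_pos": [-1.15, 0, -0.35], "dr": [0, 0, 0], "fingers": 1}
    - {"delta_pos": [-1.75, 0, -0.55], "dr": [0, 0, 0], "fingers": 1}
    - {"delta_pos": [-2.3, 0, -0.75], "dr": [0, 0, 0], "fingers": 1}
    - {"delta_pos": [-2.85, 0, -1.0], "dr": [0, 0, 0], "fingers": 1}

```text
time: 20.75
tool_pos: [0.4841, -0.0386, 0.0241]
tool_rot: [-3.141, -0.441, 1.677]
contact_force: [-0.8, 8.1, 12.3]
opening: 0.0002
grip_force: 7.5
```

```bash
python3 -c "
from h import *
st()
im=viewer.read_camera('scene');a=cv2.resize(im[150:300,210:450],(640,400),interpolation=2)
cv2.imwrite('pics/s5.png',a[:,:,::-1])
g=im[150:260,280:420].astype(int);m=(g.min(2)>150).astype(np.uint8)
print('\n'.join(''.join('#' if v else ('b' if p[2]>p[0]+60 else '.') for v,p in zip(r[::2],q[::2])) for r,q in zip(m[::4],g[::4])))"
```

```text
t 20.75 shelf xy [np.float64(-0.0717), np.float64(-0.1849)] z 0.0241 tilt 25.3 F [-0.8  8.1 12.3] zdir [-0.05  0.42 -0.9 ]
shelf -y 1cm = [-0.9  -0.   -0.43]
down 1cm = [-0.43  0.    0.9 ]
...##..##......#......................................................
.##....###............................................................
#.....####............................................................
....#.####......................#.....................................
......####..................###.###...................................
.........#..............###.....####..................................
#..............bbbbb##......###.###############.......................
...............b##.....###...##.######################################
...............#..#########...#..#####################################
...............#..#####..###.....#####################################
..............##.##.########..########################################
.............###.#######.#############################################
............#.#####.#...####.......########################
[... 376 characters left out ...]
bbbbbbbbbbbbbbbbbbbbbb.############.......###################
.....bbbbbbbbbbbbbbbbbbbbbbbbbb.############.........................#
................................#########.##..........................
................................#########.##..........................
................................#########.##..........................
................................#########.##..........................
................................#########.##..........................
................................#########.##..........................
................................#########.############................
................................##############...........#############
```

The scene mask shows the mould's +y end moved from column ≈364 to ≈348, so the tow is working. Continuing with slightly less downforce.

Call:
step_arm:
  increments:
    - {"delta_pos": [-0.2, 0, -0.3], "dr": [0, 0, 0], "fingers": 1}
    - {"delta_pos": [-0.6, 0, -0.5], "dr": [0, 0, 0], "fingers": 1}
    - {"delta_pos": [-1.0, 0, -0.7], "dr": [0, 0, 0], "fingers": 1}
    - {"delta_pos": [-1.4, 0, -0.85], "dr": [0, 0, 0], "fingers": 1}
    - {"delta_pos": [-1.8, 0, -1.05], "dr": [0, 0, 0], "fingers": 1}

```text
time: 21.42
tool_pos: [0.4865, -0.0605, 0.025]
tool_rot: [-3.141, -0.438, 1.677]
contact_force: [-0.5, 5.4, 6.1]
opening: 0.0003
grip_force: 3.6
```

```bash
cat >> h.py <<'E'
def look():
    im=viewer.read_camera('scene')
    g=im[150:260,250:400].astype(int);m=(g.min(2)>150).astype(np.uint8)
    print('\n'.join(''.join('#' if v else ('b' if p[2]>p[0]+60 else '.') for v,p in zip(r[::2],q[::2])) for r,q in zip(m[::4],g[::4])))
E
python3 -c "
from h import *
st();look()"
```

```text
t 21.425 shelf xy [np.float64(-0.0716), np.float64(-0.2069)] z 0.025 tilt 25.1 F [-0.5  5.4  6.1] zdir [-0.05  0.42 -0.91]
shelf -y 1cm = [-0.91 -0.   -0.42]
down 1cm = [-0.42  0.    0.91]
.............#...###......#................................................
...........##....####......................................................
........###......####......................................................
...............######......................................................
.................####......................................................
.........#.........#.......................................................
.......bb.#...............bbbbbbbbbbbbb.#####.################.............
.......bbb................bbbb######..........#############################
.......bbb........................######.##################################
.......bbb...............##############...#################################
......b.bb.............#.##..########.##...###.############################
......bbb...............###.#############....#.############################
[... 516 characters left out ...]
.......#########
....................bbbbbbbbbbbbbbbbbbbbbbbbbb.############................
...............................................#########.##................
...............................................#########.##................
...............................................#########.##................
...............................................#########.##................
...............................................#########.##................
...............................................#########.##................
...............................................#########.############......
...............................................##############...........###
```

Call:
step_arm:
  increments:
    - {"delta_pos": [-0.4, 0, -0.2], "dr": [0, 0, 0], "fingers": 1}
    - {"delta_pos": [-0.8, 0, -0.4], "dr": [0, 0, 0], "fingers": 1}
    - {"delta_pos": [-1.2, 0, -0.6], "dr": [0, 0, 0], "fingers": 1}
    - {"delta_pos": [-1.6, 0, -0.8], "dr": [0, 0, 0], "fingers": 1}
    - {"delta_pos": [-2.0, 0, -0.95], "dr": [0, 0, 0], "fingers": 1}

```text
time: 22.1
tool_pos: [0.489, -0.0834, 0.0245]
tool_rot: [-3.142, -0.436, 1.677]
contact_force: [0.2, 3.9, 3.3]
opening: 0.0003
grip_force: 2.4
```

```bash
python3 -c "
from h import *
st();look()"
```

```text
t 22.1 shelf xy [np.float64(-0.0716), np.float64(-0.23)] z 0.0245 tilt 25.0 F [0.2 3.9 3.3] zdir [-0.04  0.42 -0.91]
shelf -y 1cm = [-0.91 -0.   -0.42]
down 1cm = [-0.42  0.    0.91]
.#......#...####.....#.....................................................
......##....####....#......................................................
...##.......####...........................................................
...........#####...........................................................
............####...........................................................
....#.........#......bbbbb.................................................
......#..............bbbbbbbbbbbbbbbbbbbbbbbbb.###############.............
.....................bbbbbbbbbbbbbbbbbbbbbbbbb.############################
.....................######bbbbbbbbbbbbbbbbbbb.############################
....................#....................###bb.############################
..................####..####################bb.############################
...................##..###########...#######bb.############################
.....
[... 510 characters left out ...]
.......#########
....................bbbbbbbbbbbbbbbbbbbbbbbbb..############................
...............................................#########.##................
...............................................#########.##................
...............................................#########.##................
...............................................#########.##................
...............................................#########.##................
...............................................#########.##................
...............................................#########.############......
...............................................##############...........###
```

The mould now looks clear of the shelf edge and inside the tub. Backing the finger off and retreating.

Call:
step_arm:
  increments:
    - {"delta_pos": [0.3, 0, 0], "dr": [0, 0, 0], "fingers": 1}
    - {"delta_pos": [0.8, 0, -0.1], "dr": [0, 0, 0], "fingers": 1}
    - {"delta_pos": [1.6, 0, -1.8], "dr": [0, 0, 0], "fingers": 1}
    - {"delta_pos": [3, 0, -5], "dr": [0, -8, 0], "fingers": 1}
    - {"delta_pos": [5, 0, -9], "dr": [0, -16, 0], "fingers": 1}

```text
time: 22.78
tool_pos: [0.4879, -0.076, 0.128]
tool_rot: [-3.141, -0.153, 1.676]
contact_force: [0.7, 0.8, 0.9]
opening: 0.0004
grip_force: 0.0
```

Call:
step_arm:
  increments:
    - {"delta_pos": [1, -2, -4], "dr": [0, -9, 0], "fingers": 1}
    - {"delta_pos": [3, -5, -6], "dr": [0, -9, 0], "fingers": 1}
    - {"delta_pos": [6, -9, -7], "dr": [0, -9, 0], "fingers": 1}
    - {"delta_pos": [10, -9, -7], "dr": [0, -9, 0], "fingers": 1}
    - {"delta_pos": [15, -9, -7], "dr": [0, -9, 0], "fingers": 1}

```text
time: 23.4
tool_pos: [0.3836, 0.052, 0.2208]
tool_rot: [3.14, 0.0, 1.676]
contact_force: [1.1, -0.2, 1.2]
opening: 0.0001
grip_force: 0.0
```

```bash
python3 -c "
from h import *
st()
a=viewer.read_camera('scene');t=viewer.read_camera('top')
a=cv2.resize(a[150:300,210:450],(480,300),interpolation=2);t=cv2.resize(t[130:290,110:330],(413,300),interpolation=2)
b=np.zeros((600,480,3),np.uint8);b[:300]=a;b[300:,:413]=t;cv2.imwrite('pics/f6.png',b[:,:,::-1])"
```

```text
t 23.4 shelf xy [np.float64(-0.1619), np.float64(-0.0841)] z 0.2208 tilt 0.1 F [ 1.1 -0.2  1.2] zdir [ 0. -0. -1.]
shelf -y 1cm = [-1.  0.  0.]
down 1cm = [ 0. -0.  1.]
```

View pics/f6.png

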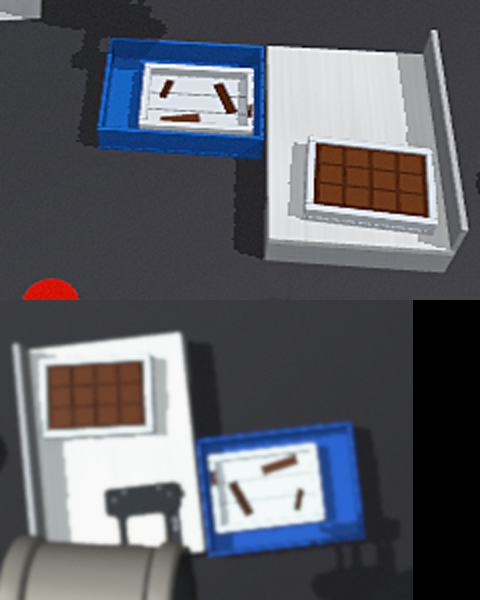

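The scene shows the mould in the tub, apparently flat, with its top-view corners at about (207,455)–(326,521). The tub is still against the shelf. I'll triangulate the rim corners to check that it's flat.

Run:
```python
from h import *
def P(n):
    p=viewer.camera_params(n);return p["K"]@np.linalg.inv(p["T"])[:3]
# order: +y/near robot, -y/near robot, -y/far, +y/far
t=np.array([[214,532],[326,521],[318,443],[207,455]])/1.877+[110,130]
s=np.array([[253,70],[145,63],[139,129],[250,132]])/2+[210,150]
X=cv2.triangulatePoints(P("top"),P("scene"),t.T.astype(float),s.T.astype(float));X=(X[:3]/X[3]).T;print(X.round(4))
print("proj scene if flat rim z=.029 from top:",[proj("scene",np.r_[b,.029])[0].round(1).tolist() for b in back("top",t,.029)],"seen",s.tolist())
w=back("top",t,.029);a=np.radians(6.1);d=w.mean(0)-SC;print("centre shelf",d@[np.cos(a),np.sin(a)],d@[-np.sin(a),np.cos(a)],[np.linalg.norm(w[i]-w[i-1]).round(4) for i in range(4)])
c=cv2.resize(viewer.read_camera("scene")[160:235,250:350],(800,600),interpolation=cv2.INTER_CUBIC)
g=cv2.cvtColor(c,cv2.COLOR_RGB2GRAY);edges_=cv2.Canny(g,60,150)
L=cv2.HoughLinesP(edges_,1,np.pi/360,60,minLineLength=150,maxLineGap=25)
for l in L[:,0]: print((l/8+[250,160,250,160]).round(1).tolist())
```

```text
[[-0.1583  0.0701 -0.6519]
 [-0.1346 -0.1618 -0.65  ]
 [-0.0012 -0.1488 -0.7251]
 [-0.0224  0.0875 -0.7043]]
proj scene if flat rim z=.029 from top: [[350.5, 92.1], [304.7, 89.6], [302.7, 110.2], [350.4, 112.7]] seen [[336.5, 185.0], [282.5, 181.5], [279.5, 214.5], [335.0, 216.0]]
centre shelf -0.44509881240752897 -0.14284096107133548 [np.float64(0.0944), np.float64(0.1406), np.float64(0.0958), np.float64(0.1405)]
[343.5, 234.9, 343.5, 182.0]
[343.4, 194.8, 343.4, 173.6]
[302.5, 182.4, 325.9, 183.6]
[336.5, 184.6, 337.0, 207.8]
```

Run:
```python
from h import *
def P(n):
    p=viewer.camera_params(n);return p["K"]@np.linalg.inv(p["T"])[:3]
t=np.array([[214,232],[326,221],[318,143],[207,155]])/1.877+[110,130]-.25
s=np.array([[253,70],[145,63],[139,129],[250,132]])/2+[210,150]-.25
X=cv2.triangulatePoints(P("top"),P("scene"),t.T.astype(float),s.T.astype(float));X=(X[:3]/X[3]).T;print(X.round(4))
print("scene if rim z=.029:",[proj("scene",np.r_[b,.029])[0].round(1).tolist() for b in back("top",t,.029)],"seen",s.tolist())
w=back("top",t,.029);a=np.radians(6.1);d=w.mean(0)-SC;print("centre shelf",d@[np.cos(a),np.sin(a)],d@[-np.sin(a),np.cos(a)],[np.linalg.norm(w[i]-w[i-1]).round(4) for i in range(4)])
try: edges(viewer.read_camera("top"),206,225)
except StopIteration: print("gap unresolved (touching)")
```

```text
[[ 0.429   0.0294  0.0268]
 [ 0.4412 -0.1126  0.0248]
 [ 0.5426 -0.1022  0.0185]
 [ 0.5284  0.0378  0.028 ]]
scene if rim z=.029: [[336.6, 184.2], [280.6, 180.2], [276.5, 211.4], [335.6, 215.5]] seen [[336.25, 184.75], [282.25, 181.25], [279.25, 214.25], [334.75, 215.75]]
centre shelf -0.07047070066788307 -0.18432957098068342 [np.float64(0.0997), np.float64(0.1445), np.float64(0.1012), np.float64(0.1444)]
gap unresolved (touching)
```

```bash
python3 -c "
from cell import robot
print(robot.hand_in())"
```

```text
the job is handed in; nothing more can be done
None
```

I handed the job in at about 24 s; the hand-in gave no verdict, but my last camera check shows the used mould flat and right way up in the tub, the tub still against the shelf, and the filled mould and rabbits never touched.

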